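# Clamp a sieve stack to the torque wrench's click

### The arm

A 6-joint arm with a two-finger parallel gripper is mounted at the origin on the work surface. World frame = base frame: x ahead of the robot, y to its left, z up, the work surface at z = 0. Lengths are in m, angles in rad, forces in N, time in s.
With the tool pointing down it reaches from about 0.375 to 0.825 m from the base axis. Payload 5.5 kg.
Tool frame: the origin (TCP) lies at the very end of the fingers, on their centre line; the grasp point (between the pads) lies arm.tcp_to_grasp behind it (arm.tcp_to_grasp is the distance from the TCP to the grasp point, in m); z points along the fingers, y is the line along which they close (so a half turn about z gives the same grasp; the last joint's range is limited). The gripper opens to 85 mm and grips with 20 to 120 N. Pads are 22 mm wide; open, the fingers measure 114 mm over their backs; the gripper's body (76 mm by 85 mm) begins 54 mm behind the grasp point. The pads swing forward as they close: fully open they stand 13 mm farther back than shut.
Start: joints at [1.304, 0.314, -0.047, 1.21, 0, 1.571], TCP at [0.158, 0.579, 0.231] pointing down, gripper open.
Joint ranges: [-2.67, 2.67], [-0.69, 1.73], [-1.03, 1.25], [-2.08, 2.16], [-1.42, 1.45], [-3.14, 3.14]. Speed limits (rad/s): [2.39, 2.39, 3.01, 3.14, 3.14, 3.14].

### API

Orientations are given as a rotation vector (axis times angle).
In Python, from bench import readout, snapshot, camera_params, arm gives the robot as it stands.
- The arm moves only by the tool carry_out, never from a script. Its argument "commands" is a list of rows, each a list of 7 numbers: the shift along the tool's x, y, z in mm, then the turn, a rotation vector about the tool's x, y, z in degrees, then the closure, from -1 (fully open) to 1 (shut). In form: [[dx, dy, dz, rx, ry, rz, gripper], ...]. A call has 1 to 12 rows; each row shifts and turns the commanded pose from where the row before left it, along the tool's axes as they then stand; what a row does not reach is not made up. A row lasts 1/12 s, in which the tool goes at most 41.7 mm and 7.16 degrees, less where a joint would pass 70% of its speed; a pose out of reach is approached as far as the arm can. A call with a gripper value outside its range is refused whole. The fingers move at their own pace and stop on an object; "force" is the grip in N (left out, the last holds). Time passes only in rows, so rows that do not move let the fingers close. It gives the time, the measured TCP pose, the force, the opening and the grip force at its end, in the units of the state.
- readout.state(): the state, without advancing time (a new reading comes with each control period).
- snapshot(name): name is "scene" or "top"; returns (picture, depth): 400x640x3 uint8, blue, green, red; 400x640 float32, m along the optical axis (not along the pixel's ray), 0 where there is no reading.
- camera_params(name): a dict with "mtx" (3x3 intrinsics, pixels), "pose" (4x4, takes a point from camera to world coordinates). Camera axes: x right, y up, looking along -z (the intrinsics and any distortion apply to the point x, -y, -z); pixel columns grow to the right and rows downward; lengths in m; the calibration is good to about 2 mm. A picture is of the moment at which its call begins. camera_params takes no time and is no camera call.
- arm.close_job(): hands the job in; it is judged then, once.
The state is a dict: "time": time; "joint_pos": joint angles; "qd": joint speeds; "effort": joint torques, N m; "tool_pos": TCP position; "orientation": TCP orientation; "ft_force": force on the tool from outside, world axes, zero at the start; "moment": the same for the moment, N m; "width": finger opening in m; "grip_force": force on a finger pad.
Only numpy, scipy, OpenCV 4.12 (cv2) and the standard library are available. Lean on these libraries where they do the work, as an engineer would, in place of code of your own. Each camera call takes 0.05 s, during which the arm holds its last target. There are 200 camera calls.

### The job

Put the full-size sieve lid on the open sieve stack so that it sits down flat in the rim, then swing the clamp arm fully home over it. Then turn the click wrench on the clamp screw clockwise until it breaks over with a click, stop at once so that the screw is not overtightened, and let the wrench spring back. Leave the smaller lid and everything else on the bench where it is.

Things in the scene. Friction and masses are not known exactly. Their poses are not given: they have to be found in the camera images.
- sieve_clamp: The fixture, fixed to the bench: grey base plate 170 x 250 x 15 mm with a steel sieve stack (100 mm across, rim 95 mm above the bench) and beside it an upright clamp post, axis at (0, -110 mm) in this frame, about which the clamp arm swings. Origin: on the bench under the stack's centre; z up. When home, the arm points from the post along +y over the stack's centre.
- stack_mouth (a point): Centre of the stack's open mouth, in the plane of its rim, 95 mm above the bench. The rim is 100 mm across outside, 94 mm inside; the mouth is free for 30 mm down.
- lid_grip (a point): The full-size steel lid (about 0.18 kg): disc 100 mm across, 4 mm thick; beneath it a locating step 84 mm across, 6 mm deep; on top a black knob 22 mm across, 25 mm high. This point is the knob's middle, 12.5 mm above the disc's top. The lid starts on the bench on its step, this point 22.5 mm above the bench; seated in the rim, it is 16.5 mm above stack_mouth.
- small_lid_grip (a point): A smaller lid of the same make, disc 74 mm across, same knob and heights; does not fit, leave alone. Point: middle of its knob. The two lids may lie on either side of the bench.
- clamp_arm (a joint): Angle of the aluminium clamp arm about the post, rad: 0 = fully home over the stack, against a stop; grows anticlockwise seen from above as it opens, up to 1.7; starts open. Bar 26 mm wide, underside 130 and top 148 mm above the bench, ends 123 mm from the post's axis. A light friction (0.15 N m) keeps it where it is left. At home it passes 6 mm above the seated lid's knob.
- swing_knob (a point): Middle of the round black swing knob on top of the clamp arm, 55 mm from the post's axis along the arm, 170 mm above the bench. Knob 24 mm across, 24 mm high (158 to 182 mm above the bench), on a thin stem.
- screw_top (a point): Top of the wrench head (36 mm across) on the axis of the clamp screw, 176 mm above the bench; the screw stands in the arm 110 mm from the post's axis. The wrench stays on the screw; its axis of turning is vertical through this point. Tightening presses the arm against its home stop.
- clamp_screw (a joint): Turn of the clamp screw in the arm, rad, growing clockwise seen from above (tightening). Starts between 0 and 0.4. It resists with 0.75 N m plus 0.5 N m per rad and stays where it is left; the wrench clicks after another 0.6 to 1 rad of turning. Pushing on hard after the click turns it further: overtightened.
- wrench_click (a joint): Break-over angle of the click wrench, rad: handle relative to the screw, same axis, clockwise too. 0 = not broken over. At 1.25 N m (about 10 N at wrench_grip) it breaks over: the resistance falls to a sixth over 0.16 rad (19 mm at wrench_grip), where the handle meets its end stop; pushing on drives the screw further. Springs back to 0 when let go.
- wrench_grip (a point): Middle of the click wrench's black rubber grip, 120 mm from the screw's axis. Level round handle, grip 22 mm thick, 65 to 160 mm from the screw's axis, its own axis 165 mm above the bench. With the arm home and both joints at 0 the handle points, seen from above, 40 degrees anticlockwise of the arm's direction.
- spare_sieve: Loose sieve frame, steel ring 100 mm across, 40 mm high. Bystander. Origin: centre of its underside.
- brush: Bench brush with wooden handle, about 180 mm long, lying down. Bystander.
- straightedge: Steel straightedge 300 x 30 x 6 mm lying at the back. Bystander. Origin: centre of its underside.
- bowl: Steel bowl 110 mm across. Bystander. Origin: centre of its underside.
- jar: White sample jar 64 mm across, 85 mm high. Bystander. Origin: centre of its underside.
- jar2: Clear sample jar 52 mm across, 70 mm high. Bystander. Origin: centre of its underside.
Not all that is in view belongs to the job. Leave any yellow look-alike of the part that bears lid_grip alone.

How it is judged:
By the outcome, as a careful person would: the job done as asked, in the order asked, and still so for the second after the job is handed in, with the robot touching nothing.
It also fails if it takes over 72 s, if anything falls off the work surface, if the arm or the gripper's body presses on something with over 40 N, if the wrist force passes 120 N, or if a joint passes its speed limit or range.

## Working session

There is one attempt and no reset: what is moved stays moved. The work goes in short steps, Python scripts to look and compute and a tool call to move; the robot and the scene stay as the last step left them, time stands still between calls to the robot, and variables do not carry over. Pictures are saved under pics/ and viewed, at most 10 in all, crops included, and the job is handed in when it is done.

Besides the shell and the picture viewer there is one more tool, called after "Call:" by a JSON object that holds its "fn" and its "kwargs", one argument or row to a line. carry_out: Moves the arm, as the interface text tells. Its arguments: {"type":"object","properties":{"commands":{"type":"array","items":{"type":"array","items":{"type":"number"}}},"force":{"type":"number"}},"required":["commands"]}

```bash
mkdir -p pics; ls
python3 - <<'E'
from bench import readout, snapshot, camera_params, arm
import cv2,numpy as np
print(readout.state(), arm.tcp_to_grasp)
for n in("scene","top"):
    p,d=snapshot(n); cv2.imwrite(f"pics/{n}0.png",p); np.save(f"{n}0.npy",d)
    c=camera_params(n); print(n,c)
E
```

```text
pics
{'time': 0.0, 'joint_pos': array([ 1.30396407e+00,  3.14198410e-01, -4.80773330e-02,  1.21018336e+00,
        2.64715916e-09,  1.57080347e+00]), 'qd': array([ 0.00123595, -0.00114186,  0.00249404, -0.00080509, -0.00089234,
        0.00178846]), 'effort': array([-2.35832224e-03, -5.39588284e+01,  3.39750981e+01,  1.91963307e-02,
       -2.06579180e-04, -2.00727823e-05]), 'tool_pos': array([0.15805613, 0.57821733, 0.23045187]), 'orientation': array([-4.17878352e-01, -3.11345238e+00,  2.58848748e-03]), 'ft_force': array([ 0.0850267 ,  0.42809716, -0.78398792]), 'moment': array([ 0.02694974, -0.02423276,  0.02409789]), 'grip_force': 0.0, 'width': 0.0859165709585336} 0.0187
scene {'mtx': array([[517.35962408,   0.        , 317.39351038],
       [  0.        , 517.35962408, 204.15373221],
       [  0.        ,   0.        ,   1.        ]]), 'pose': array([[ 0.75977205, -0.47064926,  0.44859303,  1.19812681],
       [ 0.65009601,  0.53819123, -0.53640039, -0.72309315],
       [ 0.01102761,  0.69917056,  0.71486986,  1.188465  ],
       [ 0.        ,  0.        ,  0.        ,  1.        ]])}
top {'mtx': array([[506.20390224,   0.        , 322.1436912 ],
       [  0.        , 506.20390224, 196.21287774],
       [  0.        ,   0.        ,   1.        ]]), 'pose': array([[-0.00247312,  0.99157235, -0.12953051,  0.28997456],
       [-0.99995525, -0.00363497, -0.00873406,  0.05947906],
       [-0.00913129,  0.12950311,  0.99153697,  1.89205595],
       [ 0.        ,  0.        ,  0.        ,  1.        ]])}
```

View pics/scene0.png

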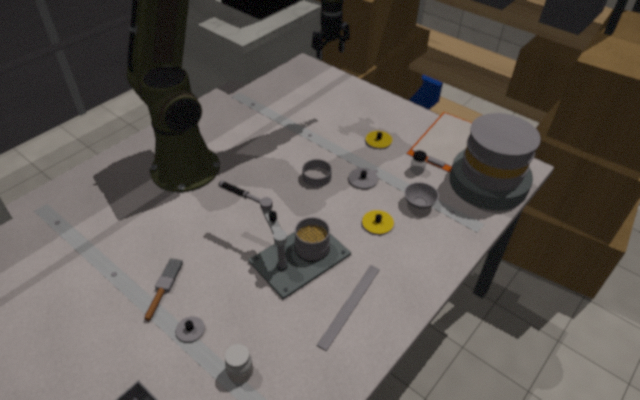

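View pics/top0.png

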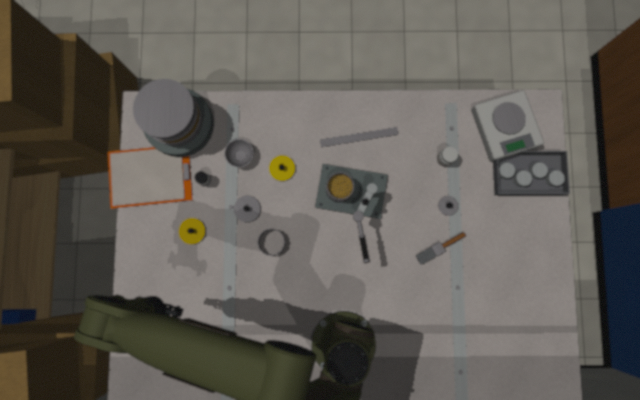

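The top view shows two bare steel lids, at (247,209) and (448,205). There are yellow look-alikes at (282,168) and (192,231). The fixture stack is at (342,187) and the wrench grip at (365,248). I'll measure the steel lids and confirm which is which in enlarged crops.

```bash
cat > h.py <<'E'
from bench import readout, snapshot, camera_params, arm
import cv2,numpy as np
def ray(n,u,v):
    c=camera_params(n);K=c["mtx"];P=c["pose"]
    d=P[:3,:3]@np.array([(u-K[0,2])/K[0,0],-(v-K[1,2])/K[1,1],-1.]); return P[:3,3],d
def cast(n,u,v,z):
    o,d=ray(n,u,v); return o+d*(z-o[2])/d[2]
def proj(n,X):
    c=camera_params(n);K=c["mtx"];P=c["pose"]
    p=P[:3,:3].T@(np.asarray(X)-P[:3,3]); return np.array([K[0,2]+K[0,0]*p[0]/-p[2],K[1,2]-K[1,1]*p[1]/-p[2]])
def cloud(n,d):
    c=camera_params(n);K=c["mtx"];P=c["pose"];v,u=np.mgrid[:400,:640]
    q=np.stack([(u-K[0,2])/K[0,0]*d,-(v-K[1,2])/K[1,1]*d,-d],-1); return q@P[:3,:3].T+P[:3,3]
E
python3 - <<'E'
from h import *
p=cv2.imread("pics/top0.png");s=cv2.imread("pics/scene0.png")
f=lambda im,x,y,w,h,k:cv2.resize(im[y:y+h,x:x+w],None,fx=k,fy=k,interpolation=cv2.INTER_CUBIC)
A=np.hstack([f(p,300,150,100,130,4.),f(s,215,175,100,130,4.)])
B=np.hstack([f(p,227,189,40,40,5.),f(p,428,185,40,40,5.),f(s,343,157,40,40,5.),f(s,170,309,40,40,5.)])
A=cv2.convertScaleAbs(A,alpha=1.4);B=cv2.convertScaleAbs(B,alpha=1.4)
cv2.imwrite("pics/A.png",A);cv2.imwrite("pics/B.png",B)
g=cv2.cvtColor(p,cv2.COLOR_BGR2HSV)
for n,nm in(("top",'top0'),("scene",'scene0')):
    d=np.load(nm+".npy");C=cloud(n,d)
    for lab,(u,v) in dict(top=dict(L=(247,209),R=(448,205),stack=(342,187)),scene=dict(L=(363,178),R=(190,329),stack=(312,238)))[n].items():
        r=C[v-25:v+25,u-25:u+25].reshape(-1,3);r=r[d[v-25:v+25,u-25:u+25].ravel()>0]
        z0,z1=((.006,.016),(.006,.016),(.085,.1))[['L','R','stack'].index(lab)]
        m=r[(r[:,2]>z0)&(r[:,2]<z1)]
        k=r[(r[:,2]>.025)&(r[:,2]<.045)] if lab!='stack' else r[(r[:,2]>.12)]
        print(n,lab,len(m),m.min(0),m.max(0),(m.min(0)+m.max(0))/2,"knob",len(k),k.mean(0) if len(k) else 0)
    m=(d>0)&(C[...,2]>.12)&(C[...,2]<.2)&(np.hypot(C[...,0]-.52,C[...,1])<.3)
    v,u=np.nonzero(m); print(n,"high",len(u),C[m].min(0),C[m].max(0))
E
```

```text
top L 699 [0.39849768 0.26681949 0.00602418] [0.58400058 0.45281866 0.01595842] [0.49124913 0.35981907 0.0109913 ] knob 44 [0.46302542 0.33285262 0.03522554]
top R 513 [ 0.41111236 -0.48522902  0.00602039] [ 0.59612479 -0.30137934  0.01586478] [ 0.50361857 -0.39330418  0.01094259] knob 28 [ 0.49927001 -0.39344932  0.03391589]
top stack 77 [ 0.51390277 -0.03609449  0.08507834] [0.61318111 0.05784166 0.09942565] [0.56354194 0.01087358 0.09225199] knob 106 [ 0.48798304 -0.06559125  0.1576312 ]
top high 578 [ 0.28740824 -0.11235179  0.1368742 ] [ 0.56060535 -0.03040354  0.19465107]
scene L 433 [0.35784682 0.23342391 0.00601134] [0.57664087 0.49378612 0.01593157] [0.46724385 0.36360501 0.01097145] knob 30 [0.49453281 0.35480956 0.03382622]
scene R 487 [ 0.43619325 -0.46682295  0.00602287] [ 0.5807488  -0.35199636  0.01594967] [ 0.50847103 -0.40940965  0.01098627] knob 60 [ 0.50429033 -0.39539689  0.03354139]
scene stack 227 [ 0.51554022 -0.04094933  0.0850153 ] [0.61692029 0.06060631 0.09992368] [0.56623026 0.00982849 0.09246949] knob 0 0
scene high 903 [ 0.2911777  -0.11805587  0.12576585] [ 0.56666089 -0.03030282  0.18556911]
```

View pics/A.png

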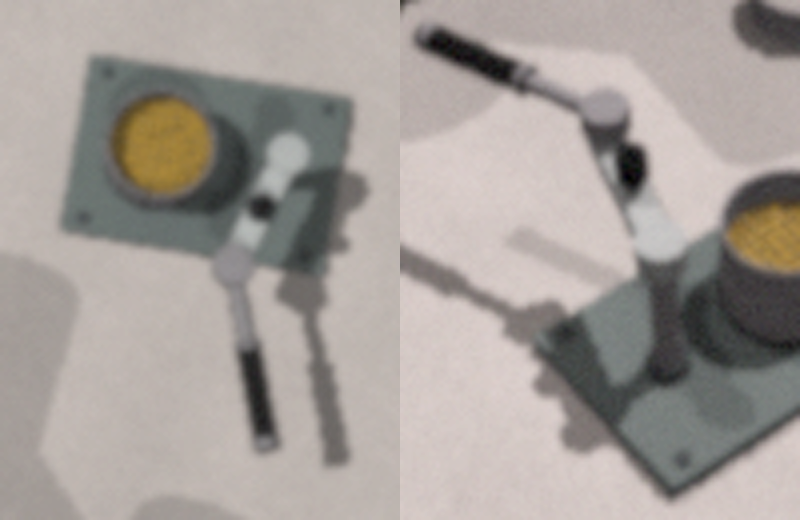

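View pics/B.png

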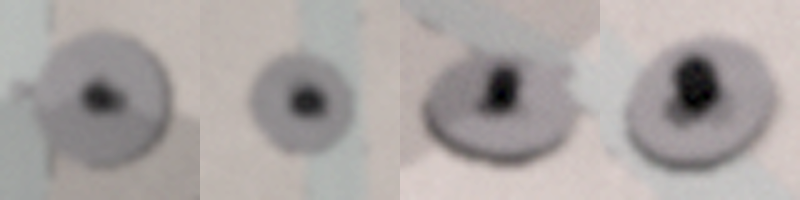

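The left lid, top view (247,209), is about 27 px wide, or 100 mm, so it is the full-size one. The right lid at (448,205) is about 20 px, or 74 mm, and is the one to leave. The arm is open with its post at top (372,188), swing knob at (365,202), screw head at (358,217) and wrench handle pointing towards the robot.

```bash
cat > m.py <<'E'
from h import *
def black(n,im,u,v,r,z,t=45):
    g=im[v-r:v+r+1,u-r:u+r+1].max(2); m=(g<t).astype(np.uint8)
    k,l,st,c=cv2.connectedComponentsWithStats(m)
    if k<2: return None
    i=1+np.argmax(st[1:,4]); cu,cv_=c[i][0]+u-r,c[i][1]+v-r
    return st[i,4],(cu,cv_),cast(n,cu,cv_,z)
def tri(a,b):
    (o1,d1),(o2,d2)=ray("top",*a),ray("scene",*b)
    s=np.linalg.lstsq(np.stack([d1,-d2],1),o2-o1,rcond=None)[0]
    return (o1+d1*s[0]+o2+d2*s[1])/2, np.linalg.norm(o1+d1*s[0]-o2-d2*s[1])
E
python3 - <<'E'
from m import *
np.set_printoptions(precision=4,suppress=True)
p=cv2.imread("pics/top0.png");s=cv2.imread("pics/scene0.png")
a=black("top",p,247,208,6,.0225);b=black("scene",s,363,175,7,.0225);print("lid",a,b,tri(a[1],b[1]))
a2=black("top",p,365,202,5,.17);b2=black("scene",s,272,216,7,.17);print("swing",a2,b2,tri(a2[1],b2[1]))
cr=lambda x,y,ox,oy:((x+.5)/4-.5+ox,(y+.5)/4-.5+oy)
A=dict(screw=(cr(234,266,300,150),cr(206-0,108,215,175),.176),post=(cr(288,152,300,150),cr(258,232,215,175),.148),
 rim=(cr(162,150,300,150),None,.095),gripfar=(cr(262,436,300,150),cr(28,35,215,175),.165),gripnear=(cr(248,350,300,150),cr(118,75,215,175),.165))
A['screw']=(A['screw'][0],cr(605-400,108,215,175),.176)
A['post']=(A['post'][0],cr(657-400,230,215,175),.148)
for k,(t,q,z) in A.items(): print(k,cast("top",*t,z),cast("scene",*q,z) if q else "",tri(t,q) if q else "")
# plate corners top
for x,y in((93,55),(353,100),(318,275),(62,228)): print(cast("top",*cr(x,y,300,150),.015))
# rim by depth edges, both views
R=[]
for n,(u,v) in dict(top=(342,187),scene=(312,228)).items():
    d=np.load(n+"0.npy");C=cloud(n,d); m=(d>0)&(abs(C[...,2]-.094)<.007)&(np.hypot(C[...,0]-.565,C[...,1]-.01)<.07)
    q=C[m][:,:2]; x=np.linalg.lstsq(np.c_[2*q,np.ones(len(q))],(q**2).sum(1),rcond=None)[0]; print(n,"rim",len(q),x[:2],np.sqrt(x[2]+x[0]**2+x[1]**2))
    L=(d>0)&(abs(C[...,2]-.011)<.006)&(np.hypot(C[...,0]-.476,C[...,1]-.35)<.06); q=C[L]; print(n,'lid disc',len(q),q.mean(0),(q.min(0)+q.max(0))/2)
E
```

```text
lid (np.int32(12), (np.float64(246.41666666666666), np.float64(208.25)), array([0.4901, 0.3577, 0.0225])) (np.int32(34), (np.float64(362.97058823529414), np.float64(174.7058823529412)), array([0.4916, 0.3567, 0.0225])) (array([0.4905, 0.3581, 0.0208]), np.float64(0.0005050612668639317))
swing (np.int32(18), (np.float64(365.0), np.float64(201.5)), array([ 0.4961, -0.072 ,  0.17  ])) (np.int32(57), (np.float64(272.1929824561403), np.float64(216.56140350877192)), array([ 0.4979, -0.0743,  0.17  ])) (array([ 0.4963, -0.0724,  0.1674]), np.float64(0.0005268066864986343))
screw [ 0.4454 -0.0476  0.176 ] [ 0.4499 -0.0492  0.176 ] (array([ 0.4464, -0.0471,  0.172 ]), np.float64(0.0017576099226531384))
post [ 0.5473 -0.0974  0.148 ] [ 0.5357 -0.0894  0.148 ] (array([ 0.5448, -0.0969,  0.1613]), np.float64(0.0017579968857766922))
rim [0.5574 0.0107 0.095 ]  
gripfar [ 0.3021 -0.0702  0.165 ] [ 0.2946 -0.0728  0.165 ] (array([ 0.3   , -0.0726,  0.1686]), np.float64(0.006689338442069782))
gripnear [ 0.3747 -0.0593  0.165 ] [ 0.3728 -0.0588  0.165 ] (array([ 0.3744, -0.0595,  0.1666]), np.float64(0.0008621857057707236))
[0.6601 0.0729 0.015 ]
[ 0.6161 -0.1711  0.015 ]
[ 0.4514 -0.1355  0.015 ]
[0.4961 0.1023 0.015 ]
top rim 71 [0.5626 0.0108] 0.04828706301365785
top lid disc 413 [0.4845 0.3534 0.0107] [0.4777 0.3483 0.011 ]
scene rim 202 [0.5667 0.0101] 0.04844046381348979
scene lid disc 379 [0.4911 0.3521 0.0102] [0.4798 0.3513 0.0109]
```

Lid knob (0.4905, 0.3575). Stack (0.564, 0.0105). Post (0.544, -0.097), which agrees with the 110 mm offset at yaw -10.5°. The arm is open about 73°, and the handle is 37° anticlockwise of the arm. These all match the given sizes, so I'll move to the lid.

Call:
{"fn": "carry_out", "kwargs": {
  "commands": [
    [-31.6,-10.4,9,0,0,0,-0.2],
    [-31.6,-10.4,9,0,0,0,-0.2],
    [-31.6,-10.4,9,0,0,0,-0.2],
    [-31.6,-10.4,9,0,0,0,-0.2],
    [-31.6,-10.4,9,0,0,0,-0.2],
    [-31.6,-10.4,9,0,0,0,-0.2],
    [-31.6,-10.4,9,0,0,0,-0.2],
    [-31.6,-10.4,9,0,0,0,-0.2],
    [-31.6,-10.4,9,0,0,0,-0.2],
    [-31.6,-10.4,9,0,0,0,-0.2],
    [-31.6,-10.4,9,0,0,0,-0.2],
    [-31.6,-10.4,9,0,0,0,-0.2]
  ]
}}

```text
time: 1.1
tool_pos: [0.492, 0.3571, 0.1225]
orientation: [-0.418, -3.113, 0.001]
ft_force: [1.0, 0.3, -1.0]
width: 0.0513
grip_force: 0.0
```

```bash
cat > to.py <<'E'
import sys
from h import *
from scipy.spatial.transform import Rotation as R
s=readout.state(); T=R.from_rotvec(s["orientation"])
x,y,z=map(float,sys.argv[1:4]); yd=T.as_matrix()[:,1]; yaw=np.degrees(np.arctan2(yd[1],yd[0]))
np.set_printoptions(precision=4,suppress=True)
print("tcp",s["tool_pos"],"tool_y dir",yaw,"tool z",T.as_matrix()[:,2],"shift mm",T.inv().apply(np.array([x,y,z])-s["tool_pos"])*1e3,"w",s["width"],"q",s["joint_pos"],"f",s["ft_force"],"t",s["time"])
E
python3 to.py .4905 .3575 .012
```

```text
tcp [0.492  0.3571 0.1225] tool_y dir 74.7104678985474 tool z [-0.0006 -0.0004 -1.    ] shift mm [  1.4967   0.0714 110.4698] w 0.05128771158422565 q [ 0.6278  0.3907 -0.1927  0.9881  0.0001  0.8946] f [ 1.0274  0.2994 -0.9725] t 1.1
```

Call:
{"fn": "carry_out", "kwargs": {
  "commands": [
    [0.7,0,25,0,0,0,-0.2],
    [0.8,0,25,0,0,0,-0.2],
    [0,0,25,0,0,0,-0.2],
    [0,0,20,0,0,0,-0.2],
    [0,0,10,0,0,0,-0.2],
    [0,0,5,0,0,0,-0.2],
    [0,0,0,0,0,0,0.2],
    [0,0,0,0,0,0,0.6],
    [0,0,0,0,0,0,1],
    [0,0,0,0,0,0,1],
    [0,0,0,0,0,0,1],
    [0,0,0,0,0,0,1]
  ],
  "force": 40
}}

```text
time: 2.1
tool_pos: [0.4905, 0.3596, 0.0146]
orientation: [0.417, 3.112, 0.003]
ft_force: [-0.7, -0.7, 6.5]
width: 0.0205
grip_force: 39.9
```

```bash
python3 to.py .4905 .3575 .17
```

```text
tcp [0.4905 0.3596 0.0146] tool_y dir 74.72244773499432 tool z [ 0.0018  0.0015 -1.    ] shift mm [  -0.7821   -1.7087 -155.3757] w 0.020469203854436638 q [ 0.6325  0.4923 -0.3114  0.7647  0.0001  0.8992] f [-0.6884 -0.6532  6.494 ] t 2.1
```

Call:
{"fn": "carry_out", "kwargs": {
  "commands": [
    [0,0,-10,0,0,0,1],
    [0,0,-15,0,0,0,1],
    [0,0,-25,0,0,0,1],
    [0,0,-30,0,0,0,1],
    [0,0,-30,0,0,0,1],
    [0,0,-30,0,0,0,1],
    [0,0,-15,0,0,0,1],
    [0,0,0,0,0,0,1],
    [0,0,0,0,0,0,1]
  ],
  "force": 60
}}

```text
time: 2.85
tool_pos: [0.4899, 0.359, 0.169]
orientation: [0.418, 3.113, 0.001]
ft_force: [0.6, -1.4, -2.8]
width: 0.0203
grip_force: 58.8
```

```bash
python3 - <<'E'
from h import *
from m import *
p,d=snapshot("scene");s=readout.state();t=s["tool_pos"];u,v=map(int,proj("scene",t));print(u,v)
cv2.imwrite("pics/lift.png",cv2.convertScaleAbs(cv2.resize(p[v-60:v+60,u-80:u+80],None,fx=4,fy=4,interpolation=cv2.INTER_CUBIC),alpha=1.4))
E
python3 to.py .564 .0105 .17
```

```text
366 139
tcp [0.489  0.3584 0.1675] tool_y dir 74.71479709016563 tool z [-0.0009 -0.0007 -1.    ] shift mm [-164.0099 -315.8038   -2.3091] w 0.019397131000599074 q [ 0.6324  0.3572 -0.1336  1.0812 -0.      0.8992] f [-0.818  -0.0549 -3.1937] t 2.9
```

View pics/lift.png

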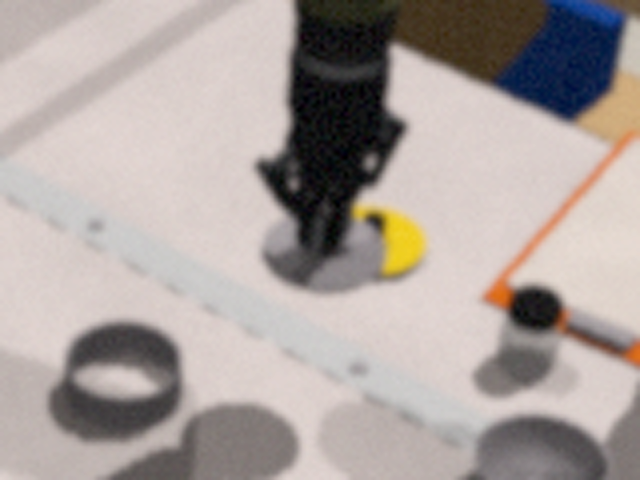

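The lid is held level by its knob, with the disc about 31 px wide around crop (325,250). Next I'll carry it over the stack.

Call:
{"fn": "carry_out", "kwargs": {
  "commands": [
    [-8,-15.8,0,0,0,0,1],
    [-16,-31,0,0,0,0,1],
    [-16,-31,0,0,0,0,1],
    [-16,-31,0,0,0,0,1],
    [-16,-31,0,0,0,0,1],
    [-16,-31,0,0,0,0,1],
    [-16,-31,0,0,0,0,1],
    [-16,-31,0,0,0,0,1],
    [-16,-31,0,0,0,0,1],
    [-16,-31,0,0,0,0,1],
    [-8,-15,0,0,0,0,1],
    [-4,-7,0,0,0,0,1]
  ]
}}

```text
time: 3.9
tool_pos: [0.563, 0.0072, 0.1659]
orientation: [-0.422, -3.109, 0.002]
ft_force: [0.1, 1.2, -1.3]
width: 0.0196
grip_force: 59.2
```

Call:
{"fn": "carry_out", "kwargs": {
  "commands": [
    [0,0,15,0,0,0,1],
    [0,0,15,0,0,0,1],
    [0,0,5,0,0,0,1],
    [0,0,0,0,0,0,1]
  ]
}}

```text
time: 4.23
tool_pos: [0.5619, 0.0105, 0.1305]
orientation: [-0.416, -3.108, 0.001]
ft_force: [-0.2, -0.1, -1.6]
width: 0.0197
grip_force: 59.2
```

```bash
python3 to.py .564 .0105 .1035
python3 - <<'E'
from h import *
np.set_printoptions(precision=4,suppress=True)
from scipy.optimize import least_squares
p,d=snapshot("scene");C=cloud("scene",d);t=readout.state()["tool_pos"]
z=t[2]-.0046
m=(d>0)&(abs(C[...,2]-z)<.006)&(np.hypot(C[...,0]-t[0],C[...,1]-t[1])<.07)
q=C[m]; print(t,len(q),q.min(0),q.max(0),(q.min(0)+q.max(0))/2)
A=np.c_[q[:,:2]-q[:,:2].mean(0),np.ones(len(q))];print("tilt",np.linalg.lstsq(A,q[:,2],rcond=None)[0])
u,v=map(int,proj("scene",t)); cv2.imwrite("pics/over.png",cv2.convertScaleAbs(cv2.resize(p[v-50:v+70,u-80:u+80],None,fx=5,fy=5,interpolation=cv2.INTER_CUBIC),alpha=1.5)); print(u-80,v-50)
c=t.copy();c[2]=z; print(proj("scene",c),proj("scene",[.5645,.0105,.095]))
E
```

```text
tcp [0.5619 0.0105 0.1305] tool_y dir 74.74947841002839 tool z [-0.0055  0.0002 -1.    ] shift mm [-2.217   0.5887 27.0205] w 0.019653171189883856 q [ 0.0185  0.3075 -0.2925  0.9763  0.0003  0.2847] f [-0.1903 -0.0504 -1.6003] t 4.2333
[0.5628 0.0106 0.1318] 524 [ 0.5136 -0.0417  0.1212] [0.6146 0.0615 0.1332] [0.5641 0.0099 0.1272]
tilt [ 0.0084 -0.0046  0.1257]
231 170
[311.1068 221.4808] [311.5216 229.4963]
```

View pics/over.png

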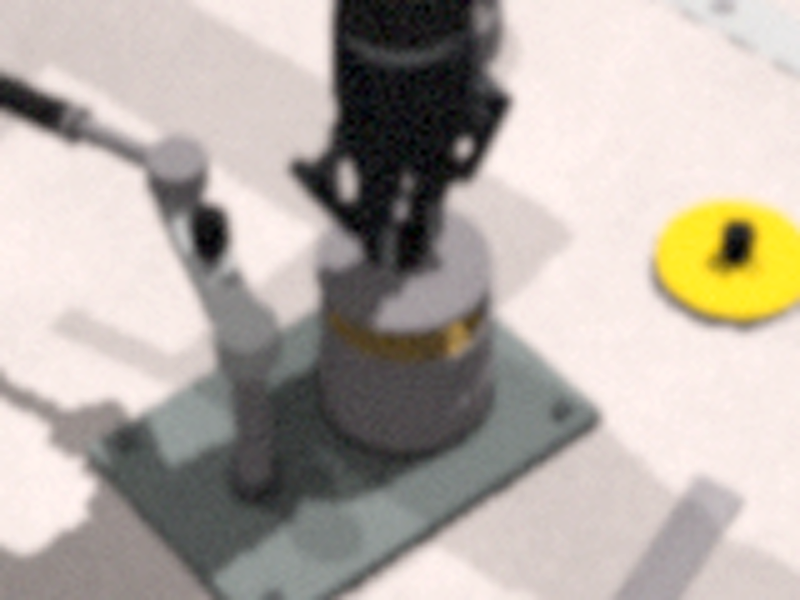

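The lid sits over the stack, with the disc centred at crop (403,270) and level. The same camera puts it 2 mm short in x relative to the rim, so I'll correct that and lower it.

Call:
{"fn": "carry_out", "kwargs": {
  "commands": [
    [-2,0.5,4,0,0,0,1],
    [0,0,4,0,0,0,1],
    [0,0,4,0,0,0,1],
    [0,0,4,0,0,0,1],
    [0,0,4,0,0,0,1],
    [0,0,3,0,0,0,1],
    [0,0,2,0,0,0,1],
    [0,0,1,0,0,0,1],
    [0,0,0,0,0,0,1]
  ]
}}

```text
time: 5.03
tool_pos: [0.5662, 0.0099, 0.107]
orientation: [-0.418, -3.113, 0.0]
ft_force: [0.5, -0.3, -2.3]
width: 0.02
grip_force: 59.2
```

```bash
python3 to.py .564 .0105 .1035
```

```text
tcp [0.5662 0.0099 0.107 ] tool_y dir 74.71188886849917 tool z [-0.0004 -0.     -1.    ] shift mm [ 2.2381 -0.0044  3.5318] w 0.0199606704715507 q [ 0.0175  0.3308 -0.3181  0.9223  0.      0.2843] f [ 0.5181 -0.267  -2.2913] t 5.0333
```

Call:
{"fn": "carry_out", "kwargs": {
  "commands": [
    [0,0,1.5,0,0,0,1],
    [0,0,1.5,0,0,0,1],
    [0,0,0,0,0,0,1],
    [0,0,0,0,0,0,1]
  ]
}}

```text
time: 5.37
tool_pos: [0.5663, 0.0099, 0.1043]
orientation: [-0.418, -3.114, -0.0]
ft_force: [-0.3, 0.2, -1.3]
width: 0.0197
grip_force: 59.2
```

```bash
python3 to.py .566 .0102 .1035
```

```text
tcp [0.5663 0.0099 0.1043] tool_y dir 74.71257131402479 tool z [-0.0001  0.     -1.    ] shift mm [0.3682 0.182  0.7648] w 0.019653325417304426 q [ 0.0175  0.3333 -0.3216  0.916   0.      0.2843] f [-0.2864  0.2241 -1.2988] t 5.3667
```

Call:
{"fn": "carry_out", "kwargs": {
  "commands": [
    [0,0,1,0,0,0,1],
    [0,0,1,0,0,0,1],
    [0,0,0,0,0,0,1],
    [0,0,0,0,0,0,1]
  ]
}}

```text
time: 5.7
tool_pos: [0.5665, 0.0099, 0.1037]
orientation: [0.418, 3.113, 0.0]
ft_force: [-4.3, -0.3, 8.4]
width: 0.0197
grip_force: 60.5
```

```bash
python3 to.py .566 .0102 .1035
```

```text
tcp [0.5665 0.0099 0.1037] tool_y dir 74.71145932906795 tool z [ 0.001 -0.    -1.   ] shift mm [0.6018 0.1444 0.1601] w 0.019696503204114695 q [ 0.0175  0.3334 -0.323   0.9134 -0.      0.2843] f [-4.3443 -0.3497  8.3791] t 5.7
```

Call:
{"fn": "carry_out", "kwargs": {
  "commands": [
    [0,0,-1,0,0,0,0.4],
    [0,0,0,0,0,0,0],
    [0,0,0,0,0,0,-0.2],
    [0,0,0,0,0,0,-0.2],
    [0,0,-10,0,0,0,-0.2],
    [0,0,-25,0,0,0,-0.2],
    [0,0,-35,0,0,0,-0.2],
    [0,0,-35,0,0,0,-0.2],
    [0,0,-10,0,0,4,-0.2],
    [0,0,0,0,0,4,-0.2],
    [0,0,0,0,0,4,-0.2]
  ]
}}

```text
time: 6.62
tool_pos: [0.5675, 0.01, 0.2207]
orientation: [0.746, 3.048, 0.001]
ft_force: [0.0, 0.9, 0.3]
width: 0.0511
grip_force: 0.0
```

```bash
python3 to.py .496 -.0725 .163
python3 - <<'E'
from m import *
np.set_printoptions(precision=4,suppress=True)
p,d=snapshot("scene");C=cloud("scene",d)
m=(d>0)&(abs(C[...,2]-.099)<.008)&(np.hypot(C[...,0]-.566,C[...,1]-.01)<.047)
q=C[m];A=np.c_[q[:,:2]-q[:,:2].mean(0),np.ones(len(q))];print("lid tilt",len(q),np.linalg.lstsq(A,q[:,2],rcond=None)[0],(q.min(0)+q.max(0))/2)
u,v=map(int,proj("scene",[.566,.01,.11]));print(u,v,black("scene",p,u,v,7,.1115))
u,v=map(int,proj("scene",[.496,-.0725,.17]));print(u,v,black("scene",p,u,v,7,.17))
cv2.imwrite("pics/seat.png",cv2.convertScaleAbs(cv2.resize(p[170:290,230:390],None,fx=5,fy=5,interpolation=cv2.INTER_CUBIC),alpha=1.5))
E
```

```text
tcp [0.5675 0.01   0.2207] tool_y dir 62.514684950538275 tool z [ 0.0035  0.0001 -1.    ] shift mm [  25.5114 -106.2226   57.4479] w 0.05109672296942408 q [ 0.0175  0.2538 -0.151   1.1626 -0.      0.4973] f [0.0497 0.9074 0.2878] t 6.6167
lid tilt 584 [ 0.0007 -0.0011  0.0989] [0.5662 0.0097 0.0995]
311 226 (np.int32(49), (np.float64(312.0612244897959), np.float64(226.89795918367346)), array([0.5688, 0.0077, 0.1115]))
272 215 (np.int32(49), (np.float64(272.265306122449), np.float64(216.24489795918367)), array([ 0.4972, -0.0733,  0.17  ]))
```

View pics/seat.png

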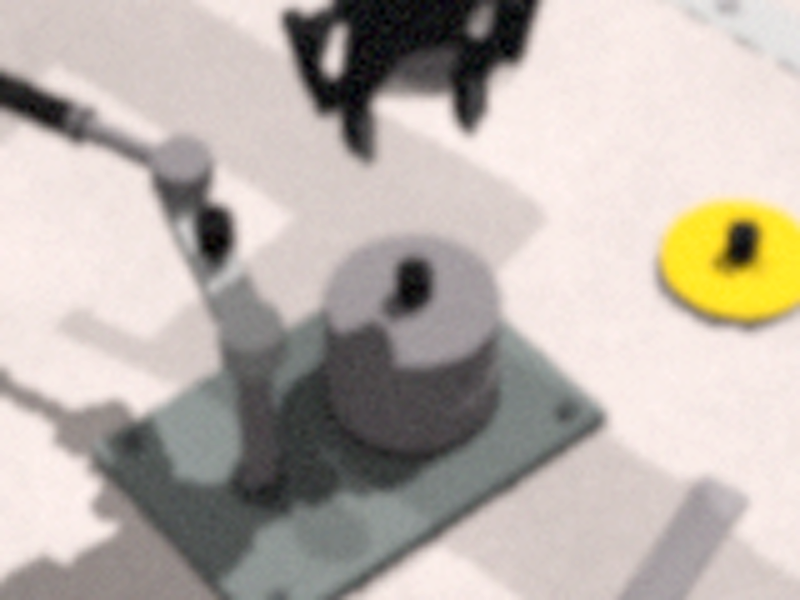

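The lid is seated flat, with its disc top at 98.9 mm, no tilt, and its knob at crop (413,283). Next is the swing knob at crop (214,232).

Call:
{"fn": "carry_out", "kwargs": {
  "commands": [
    [6.4,-26.5,0,0,0,0,-0.2],
    [6.4,-26.5,0,0,0,0,-0.2],
    [6.4,-26.5,0,0,0,0,-0.2],
    [6.3,-26.5,0,0,0,0,-0.2],
    [0,0,15,0,0,0,-0.2],
    [0,0,20,0,0,0,-0.2],
    [0,0,15,0,0,0,-0.2],
    [0,0,8,0,0,0,-0.2],
    [0,0,0,0,0,0,0.1],
    [0,0,0,0,0,0,1],
    [0,0,0,0,0,0,1],
    [0,0,0,0,0,0,1]
  ],
  "force": 25
}}

```text
time: 7.67
tool_pos: [0.4955, -0.072, 0.161]
orientation: [0.739, 3.053, 0.002]
ft_force: [-0.2, 2.3, -1.3]
width: 0.0228
grip_force: 25.2
```

```bash
python3 to.py .4965 -.0728 .162
```

```text
tcp [ 0.4955 -0.072   0.161 ] tool_y dir 62.77230798425833 tool z [ 0.0007  0.001  -1.    ] shift mm [-1.2418 -0.2714 -1.0302] w 0.02281104031012261 q [-0.145   0.1694 -0.3977  1.0031  0.0011  0.3302] f [-0.1591  2.2758 -1.306 ] t 7.6667
```

Call:
{"fn": "carry_out", "kwargs": {
  "commands": [
    [-0.1,2.9,0,0,0,3,1],
    [-0.3,5.8,0,0,0,6,1],
    [-0.3,5.8,0,0,0,6,1],
    [-0.3,5.8,0,0,0,6,1],
    [-0.3,5.8,0,0,0,6,1],
    [-0.3,5.8,0,0,0,6,1],
    [-0.3,5.8,0,0,0,6,1],
    [-0.3,5.8,0,0,0,6,1],
    [-0.3,5.8,0,0,0,6,1],
    [-0.3,5.8,0,0,0,6,1],
    [-0.2,4.8,0,0,0,5,1],
    [0,0,0,0,0,0,1]
  ]
}}

```text
time: 8.67
tool_pos: [0.5451, -0.0409, 0.161]
orientation: [-2.21, -2.232, -0.005]
ft_force: [0.4, 5.8, 0.5]
width: 0.0233
grip_force: 25.5
```

```bash
python3 to.py .5563 -.0441 .162
```

```text
tcp [ 0.5451 -0.0409  0.161 ] tool_y dir 0.5513393425986232 tool z [ 0.0017  0.0029 -1.    ] shift mm [-3.2864 11.1977 -0.9648] w 0.023275926067721168 q [-0.0768  0.2514 -0.2941  1.0238  0.003   1.4844] f [0.4085 5.7579 0.5144] t 8.6667
```

Call:
{"fn": "carry_out", "kwargs": {
  "commands": [
    [0.3,4,0,0,0,4,1],
    [0.2,3.5,0,0,0,3.5,1],
    [0.2,2.5,0,0,0,2.5,1],
    [0,1,0,0,0,1,1],
    [0,0,0,0,0,0,1],
    [0,0,0,0,0,0,1]
  ]
}}

```text
time: 9.17
tool_pos: [0.5547, -0.0417, 0.161]
orientation: [-2.41, -2.014, -0.002]
ft_force: [-2.4, 3.7, 3.7]
width: 0.0232
grip_force: 25.8
```

```bash
python3 to.py .5563 -.0441 .162
```

```text
tcp [ 0.5547 -0.0417  0.161 ] tool_y dir -10.228897589018343 tool z [ 0.0004  0.0014 -1.    ] shift mm [-2.1185  1.964  -1.0356] w 0.023169834536612463 q [-0.0758  0.2699 -0.2697  1.0309  0.0015  1.6735] f [-2.4275  3.7396  3.6723] t 9.1667
```

Call:
{"fn": "carry_out", "kwargs": {
  "commands": [
    [0,1,0,0,0,0.7,1],
    [0,1,0,0,0,0.7,1],
    [0,0,0,0,0,0,1],
    [0,0,0,0,0,0,1]
  ]
}}

```text
time: 9.5
tool_pos: [0.5562, -0.0419, 0.161]
orientation: [-2.434, -1.984, -0.001]
ft_force: [-3.6, 4.9, 3.8]
width: 0.0232
grip_force: 25.9
```

```bash
python3 to.py .5563 -.0441 .162
```

```text
tcp [ 0.5562 -0.0419  0.161 ] tool_y dir -11.631558212525832 tool z [-0.0003  0.0018 -1.    ] shift mm [-2.1457  0.5177 -1.0286] w 0.02319465940359508 q [-0.0762  0.2732 -0.2654  1.0327  0.0018  1.6976] f [-3.5955  4.9163  3.7784] t 9.5
```

Call:
{"fn": "carry_out", "kwargs": {
  "commands": [
    [0,1,0,0,0,0,1],
    [0,1,0,0,0,0,1],
    [0,1,0,0,0,0,1],
    [0,0,0,0,0,0,1],
    [0,0,0,0,0,0,1]
  ]
}}

```text
time: 9.92
tool_pos: [0.5565, -0.0418, 0.1609]
orientation: [-2.43, -1.982, 0.003]
ft_force: [-12.0, 8.4, 10.6]
width: 0.0229
grip_force: 26.8
```

```bash
python3 to.py .5563 -.0441 .162
```

```text
tcp [ 0.5565 -0.0418  0.1609] tool_y dir -11.59797163706758 tool z [-0.0049  0.0031 -1.    ] shift mm [-2.2697  0.2733 -1.1011] w 0.022861376612230613 q [-0.0766  0.2776 -0.2596  1.0387  0.0027  1.6966] f [-11.9864   8.3566  10.6093] t 9.9167
```

Call:
{"fn": "carry_out", "kwargs": {
  "commands": [
    [0,-1.5,0,0,0,0,0.3],
    [0,0,0,0,0,0,-0.1],
    [0,0,0,0,0,0,-0.2],
    [0,0,-8,0,0,0,-0.2],
    [0,0,-25,0,0,0,-0.2],
    [0,0,-30,0,0,0,-0.2],
    [-15,-35,0,0,0,0,-0.2],
    [-15,-35,0,0,0,0,0.5],
    [0,-35,0,0,0,0,1],
    [0,0,0,0,0,0,1]
  ]
}}

```text
time: 10.75
tool_pos: [0.4431, -0.051, 0.2234]
orientation: [-2.435, -1.981, 0.005]
ft_force: [0.1, -0.6, -0.1]
width: 0.0155
grip_force: 0.0
```

```bash
python3 - <<'E'
from m import *
np.set_printoptions(precision=4,suppress=True)
Im={}
for n in("scene","top"):
    p,d=snapshot(n);C=cloud(n,d);Im[n]=p
    u,v=map(int,proj(n,[.5565,-.0418,.17]));print(n,"swing",u,v,black(n,p,u,v,7,.17))
    w=np.array([.5663,.0099]); r=np.hypot(C[...,0]-w[0],C[...,1]-w[1])
    m=(d>0)&(C[...,2]>.15)&(C[...,2]<.185)&(r>.03)&(r<.165)&(C[...,1]>.02)
    q=C[m]; 
    if len(q)>20:
        c=q[:,:2].mean(0);_,_,V=np.linalg.svd(q[:,:2]-c);print(n,"handle",len(q),q.mean(0),"dir",np.degrees(np.arctan2(V[0,1],V[0,0])),"from screw",np.degrees(np.arctan2(*(c-w)[::-1])), np.percentile(r[m],[2,98]))
im=np.hstack([cv2.resize(Im["top"][130:220,290:390],None,fx=4,fy=4,interpolation=cv2.INTER_CUBIC),cv2.resize(Im["scene"][170:260,245:345],None,fx=4,fy=4,interpolation=cv2.INTER_CUBIC)])
cv2.imwrite("pics/home.png",cv2.convertScaleAbs(im,alpha=1.5))
E
python3 to.py .5 .09 .22
```

```text
scene swing 296 220 (np.int32(56), (np.float64(295.85714285714283), np.float64(220.83928571428572)), array([ 0.5562, -0.044 ,  0.17  ]))
scene handle 240 [0.5244 0.0969 0.1722] dir -63.479505825444136 from screw 115.71862136614224 [0.0335 0.1568]
top swing 355 184 (np.int32(3), (np.float64(351.6666666666667), np.float64(190.33333333333334)), array([ 0.5349, -0.0268,  0.17  ]))
top handle 212 [0.518  0.0991 0.1736] dir 117.27314181757968 from screw 118.42783455075212 [0.0352 0.1579]
tcp [ 0.449  -0.0515  0.2244] tool_y dir -11.69743720736597 tool z [ 0.002  -0.0005 -1.    ] shift mm [148.862   21.2908   4.3804] w 0.001026816610641651 q [-0.1139  0.0367 -0.3974  1.1346 -0.0003  1.6611] f [ 1.8706 -0.2927 -0.1233] t 10.85
```

View pics/home.png

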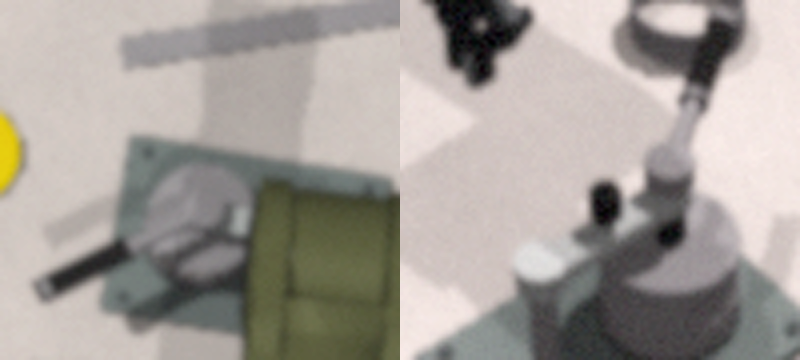

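The arm is home over the stack and the lid's knob. In the left (top) half of the crop the handle runs from the stack towards lower left at 117° world, with the grip end at (45,290). I'll put the closed fingers behind it, on the anticlockwise side.

Call:
{"fn": "carry_out", "kwargs": {
  "commands": [
    [30.5,-1,0,0,0,0,1],
    [30.5,-1,0,0,0,0,1],
    [30.5,-1,0,0,0,0,1],
    [30.5,-1,0,0,0,0,1],
    [30.5,-1,0,0,0,0,1],
    [0,0,12,0,0,-6.5,1],
    [0,0,12,0,0,-6.5,1],
    [0,0,12,0,0,-6.5,1],
    [0,0,12,0,0,-6.5,1],
    [0,0,13,0,0,-6.5,1],
    [0,0,13,0,0,-6.2,1],
    [0,0,0,0,0,0,1]
  ]
}}

```text
time: 11.85
tool_pos: [0.4753, 0.0992, 0.1473]
orientation: [-1.636, -2.68, 0.003]
ft_force: [0.4, -0.7, -0.2]
width: -0.0
grip_force: 0.0
```

```bash
python3 to.py .511 .117 .150
```

```text
tcp [0.4753 0.0992 0.1473] tool_y dir 27.183723230689697 tool z [-0.0024 -0.0007 -1.    ] shift mm [-0.445  39.8785 -2.797 ] w -1.0162559339072091e-05 q [ 0.2058  0.1554 -0.4481  0.9698 -0.0002  1.3022] f [ 0.3559 -0.6819 -0.2035] t 11.85
```

Call:
{"fn": "carry_out", "kwargs": {
  "commands": [
    [0,4,0,0,0,0,1],
    [0,4,0,0,0,0,1],
    [0,3,0,0,0,0,1],
    [0,2,0,0,0,0,1],
    [0,0,0,0,0,0,1]
  ]
}}

```text
time: 12.27
tool_pos: [0.4879, 0.1054, 0.15]
orientation: [1.641, 2.677, 0.002]
ft_force: [0.1, 0.2, 0.6]
width: -0.0003
grip_force: 0.0
```

Call:
{"fn": "carry_out", "kwargs": {
  "commands": [
    [0,2,0,0,0,0,1],
    [0,2,0,0,0,0,1],
    [0,2,0,0,0,0,1],
    [0,0,0,0,0,0,1]
  ]
}}

```text
time: 12.6
tool_pos: [0.4909, 0.1074, 0.1489]
orientation: [-1.641, -2.677, 0.003]
ft_force: [-4.7, -2.4, 2.2]
width: 0.0003
grip_force: 2.1
```

Call:
{"fn": "carry_out", "kwargs": {
  "commands": [
    [0.7,4.2,0,0,0,2,1],
    [0.8,5.1,0,0,0,2.4,1],
    [0.8,5.1,0,0,0,2.4,1],
    [0.8,5.1,0,0,0,2.4,1],
    [0.8,5.1,0,0,0,2.4,1],
    [0.8,5.1,0,0,0,2.4,1],
    [0.8,5.1,0,0,0,2.4,1],
    [0.8,5.1,0,0,0,2.4,1],
    [0.8,5.1,0,0,0,2.4,1],
    [0.8,5.1,0,0,0,2.4,1],
    [0.7,4.2,0,0,0,2,1],
    [0,0,0,0,0,0,1]
  ]
}}

```text
time: 13.6
tool_pos: [0.5399, 0.1303, 0.1485]
orientation: [-2.193, -2.245, 0.005]
ft_force: [-8.0, -0.9, 3.3]
width: 0.0001
grip_force: 3.8
```

```bash
cat > w.py <<'E'
from h import *
from scipy.spatial.transform import Rotation as R
s=readout.state();T=R.from_rotvec(s["orientation"]);S=np.array([.5663,.0099])
p=s["tool_pos"][:2]-S;r=np.hypot(*p);h=np.degrees(np.arctan2(p[1],p[0])-np.arcsin(.0225/r))
print("handle deg %.1f r %.4f z %.4f"%(h,r,s["tool_pos"][2]),"f tool",T.inv().apply(s["ft_force"]).round(1),"toolx",np.degrees(np.arctan2(*T.as_matrix()[1::-1,0])).round(1),"t",s["time"])
E
python3 w.py
```

```text
handle deg 91.9 r 0.1233 z 0.1485 f tool [-0.7 -8.  -3.3] toolx 91.3 t 13.6
```

Call:
{"fn": "carry_out", "kwargs": {
  "commands": [
    [0.4,2.1,0,0,0,1,1],
    [0.4,2.1,0,0,0,1,1],
    [0.4,2.1,0,0,0,1,1],
    [0.4,2.1,0,0,0,1,1],
    [0.4,2.1,0,0,0,1,1],
    [0.4,2.1,0,0,0,1,1],
    [0,0,0,0,0,0,1]
  ]
}}

```text
time: 14.18
tool_pos: [0.5518, 0.1324, 0.1485]
orientation: [-2.307, -2.128, 0.006]
ft_force: [-8.2, -1.3, 2.5]
width: -0.0004
grip_force: 4.2
```

```bash
python3 w.py
```

```text
handle deg 86.2 r 0.1234 z 0.1485 f tool [-1.9 -8.1 -2.5] toolx 85.4 t 14.1833
```

Call:
{"fn": "carry_out", "kwargs": {
  "commands": [
    [0.4,2.1,0,0,0,1,1],
    [0.4,2.1,0,0,0,1,1],
    [0.4,2.1,0,0,0,1,1],
    [0,0,0,0,0,0,1]
  ]
}}

```text
time: 14.52
tool_pos: [0.5581, 0.133, 0.1484]
orientation: [-2.361, -2.067, 0.006]
ft_force: [-8.3, 0.2, 2.0]
width: 0.0001
grip_force: 4.3
```

```bash
python3 w.py
```

```text
handle deg 83.3 r 0.1234 z 0.1484 f tool [-0.9 -8.3 -1.9] toolx 82.4 t 14.5167
```

Call:
{"fn": "carry_out", "kwargs": {
  "commands": [
    [0.4,2.1,0,0,0,1,1],
    [0.4,2.1,0,0,0,1,1],
    [0.4,2.1,0,0,0,1,1],
    [0,0,0,0,0,0,1]
  ]
}}

```text
time: 14.85
tool_pos: [0.5644, 0.1332, 0.1484]
orientation: [-2.415, -2.004, 0.007]
ft_force: [-9.5, 0.1, 2.7]
width: -0.0002
grip_force: 4.4
```

```bash
python3 w.py
```

```text
handle deg 80.4 r 0.1234 z 0.1484 f tool [-1.7 -9.4 -2.6] toolx 79.4 t 14.85
```

Call:
{"fn": "carry_out", "kwargs": {
  "commands": [
    [0.4,2.1,0,0,0,1,1],
    [0.4,2.1,0,0,0,1,1],
    [0.3,1.5,0,0,0,0.7,1],
    [0,0,0,0,0,0,1]
  ]
}}

```text
time: 15.18
tool_pos: [0.5701, 0.1332, 0.1483]
orientation: [-2.461, -1.947, 0.007]
ft_force: [-9.3, 0.3, 2.9]
width: -0.0
grip_force: 4.5
```

```bash
python3 w.py
```

```text
handle deg 77.7 r 0.1234 z 0.1483 f tool [-1.9 -9.1 -2.9] toolx 76.7 t 15.1833
```

Call:
{"fn": "carry_out", "kwargs": {
  "commands": [
    [0.4,2.1,0,0,0,1,1],
    [0.4,2.1,0,0,0,1,1],
    [0.3,1.5,0,0,0,0.7,1],
    [0,0,0,0,0,0,1]
  ]
}}

```text
time: 15.52
tool_pos: [0.5758, 0.1329, 0.1484]
orientation: [-2.506, -1.888, 0.007]
ft_force: [-9.0, 0.2, 3.7]
width: -0.0004
grip_force: 4.6
```

```bash
python3 w.py
```

```text
handle deg 75.1 r 0.1234 z 0.1484 f tool [-2.3 -8.7 -3.6] toolx 74.0 t 15.5167
```

Call:
{"fn": "carry_out", "kwargs": {
  "commands": [
    [0.4,2.1,0,0,0,1,1],
    [0.4,2.1,0,0,0,1,1],
    [0.3,1.5,0,0,0,0.7,1],
    [0,0,0,0,0,0,1]
  ]
}}

```text
time: 15.85
tool_pos: [0.5814, 0.1324, 0.1483]
orientation: [-2.55, -1.829, 0.008]
ft_force: [-9.5, 0.4, 3.3]
width: 0.0003
grip_force: 4.6
```

```bash
python3 w.py
```

```text
handle deg 72.4 r 0.1234 z 0.1483 f tool [-2.7 -9.2 -3.2] toolx 71.3 t 15.85
```

Call:
{"fn": "carry_out", "kwargs": {
  "commands": [
    [0.4,2.1,0,0,0,1,1],
    [0.4,2.1,0,0,0,1,1],
    [0.3,1.5,0,0,0,0.7,1],
    [0,0,0,0,0,0,1]
  ]
}}

```text
time: 16.18
tool_pos: [0.5871, 0.1315, 0.1482]
orientation: [-2.592, -1.768, 0.008]
ft_force: [-10.7, -0.0, 3.3]
width: -0.0004
grip_force: 4.7
```

```bash
python3 w.py
```

```text
handle deg 69.8 r 0.1234 z 0.1482 f tool [-3.9 -9.9 -3.2] toolx 68.6 t 16.1833
```

Call:
{"fn": "carry_out", "kwargs": {
  "commands": [
    [0.4,2.1,0,0,0,1,1],
    [0.4,2.1,0,0,0,1,1],
    [0.2,1,0,0,0,0.5,1],
    [0,0,0,0,0,0,1]
  ]
}}

```text
time: 16.52
tool_pos: [0.5923, 0.1305, 0.1483]
orientation: [-2.63, -1.711, 0.008]
ft_force: [-10.0, -0.6, 4.0]
width: -0.0003
grip_force: 4.6
```

```bash
python3 w.py
```

```text
handle deg 67.3 r 0.1233 z 0.1483 f tool [-4.6 -9.  -3.9] toolx 66.1 t 16.5167
```

Call:
{"fn": "carry_out", "kwargs": {
  "commands": [
    [0.2,2.1,0,0,0,1,1],
    [0.2,2.1,0,0,0,1,1],
    [0,0,0,0,0,0,1]
  ]
}}

```text
time: 16.77
tool_pos: [0.5969, 0.1292, 0.1485]
orientation: [-2.66, -1.665, 0.006]
ft_force: [-8.8, 0.5, 3.0]
width: -0.0
grip_force: 3.9
```

```bash
python3 w.py
```

```text
handle deg 65.1 r 0.1232 z 0.1485 f tool [-3.4 -8.1 -3. ] toolx 64.1 t 16.7667
```

Call:
{"fn": "carry_out", "kwargs": {
  "commands": [
    [0.2,2.1,0,0,0,1,1],
    [0.2,1.1,0,0,0,0.5,1],
    [0,0,0,0,0,0,1]
  ]
}}

```text
time: 17.02
tool_pos: [0.6005, 0.1282, 0.1486]
orientation: [-2.682, -1.631, 0.005]
ft_force: [-6.8, -1.1, 1.8]
width: 0.0003
grip_force: 3.2
```

```bash
python3 w.py
```

```text
handle deg 63.4 r 0.1231 z 0.1486 f tool [-4.1 -5.6 -1.8] toolx 62.6 t 17.0167
```

The force is dropping (9.9 → 8.1 → 5.6 N), so the wrench is breaking over. I'll follow it a little further, staying short of the end stop.

Call:
{"fn": "carry_out", "kwargs": {
  "commands": [
    [0.2,2.1,0,0,0,1,1],
    [0.2,1.9,0,0,0,0.9,1],
    [0,0,0,0,0,0,1]
  ]
}}

```text
time: 17.27
tool_pos: [0.6052, 0.1265, 0.1489]
orientation: [-2.71, -1.586, 0.003]
ft_force: [-4.3, 0.5, 1.2]
width: 0.0001
grip_force: 1.8
```

```bash
python3 w.py
```

```text
handle deg 61.0 r 0.1229 z 0.1489 f tool [-1.7 -4.  -1.2] toolx 60.7 t 17.2667
```

Call:
{"fn": "carry_out", "kwargs": {
  "commands": [
    [0.2,1.4,0,0,0,0.6,1],
    [0.1,1.3,0,0,0,0.6,1],
    [0,0,0,0,0,0,1]
  ]
}}

```text
time: 17.52
tool_pos: [0.6092, 0.1253, 0.1493]
orientation: [2.727, 1.558, 0.001]
ft_force: [-2.8, 0.3, 0.0]
width: 0.0001
grip_force: 0.8
```

```bash
python3 w.py
```

```text
handle deg 59.1 r 0.1231 z 0.1493 f tool [-1.1 -2.6 -0.1] toolx 59.5 t 17.5167
```

The force has fallen to about a sixth, so the wrench has broken over fully. I'll back off now.

Call:
{"fn": "carry_out", "kwargs": {
  "commands": [
    [0,-3,0,0,0,0,1],
    [0,-5,0,0,0,0,1],
    [0,-6,0,0,0,0,1],
    [0,-6,0,0,0,0,1],
    [0,-6,0,0,0,0,1],
    [0,-8,0,0,0,0,1],
    [0,-10,0,0,0,0,1],
    [0,-10,0,0,0,0,1],
    [0,-10,-15,0,0,0,1],
    [0,-10,-30,0,0,0,1],
    [0,0,-35,0,0,0,1],
    [20,-20,-20,0,0,0,1]
  ]
}}

```text
time: 18.52
tool_pos: [0.5388, 0.1884, 0.253]
orientation: [2.727, 1.553, 0.005]
ft_force: [1.2, 0.9, 0.8]
width: -0.0003
grip_force: 0.0
```

Call:
{"fn": "carry_out", "kwargs": {
  "commands": [
    [25,-25,0,0,0,0,1],
    [25,-25,0,0,0,0,1],
    [25,-25,0,0,0,0,1],
    [25,-20,0,0,0,0,1],
    [0,0,0,0,0,0,1],
    [0,0,0,0,0,0,1]
  ]
}}

```text
time: 19.02
tool_pos: [0.5058, 0.3265, 0.2492]
orientation: [2.725, 1.564, 0.0]
ft_force: [-0.3, -0.5, 0.0]
width: 0.0001
grip_force: 0.0
```

Run:
```python
from m import *
np.set_printoptions(precision=4,suppress=True)
Im={};w=np.array([.5663,.0099])
print(readout.state()["tool_pos"],readout.state()["ft_force"])
for n in("scene","top"):
    p,d=snapshot(n);C=cloud(n,d);Im[n]=p
    u,v=map(int,proj(n,[.556,-.0435,.17]));print(n,"swing",black(n,p,u,v,7,.17))
    r=np.hypot(C[...,0]-w[0],C[...,1]-w[1])
    m=(d>0)&(C[...,2]>.15)&(C[...,2]<.185)&(r>.03)&(r<.165)&(C[...,1]>.02)
    q=C[m];c=q[:,:2].mean(0);_,_,V=np.linalg.svd(q[:,:2]-c);print(n,"handle",len(q),"dir",np.degrees(np.arctan2(V[0,1],V[0,0])),"from screw",np.degrees(np.arctan2(*(c-w)[::-1])))
im=np.hstack([cv2.resize(Im["top"][130:220,290:390],None,fx=4,fy=4,interpolation=cv2.INTER_CUBIC),cv2.resize(Im["scene"][170:260,245:345],None,fx=4,fy=4,interpolation=cv2.INTER_CUBIC)])
cv2.imwrite("pics/end.png",cv2.convertScaleAbs(im,alpha=1.5))
```

```text
[0.5058 0.3265 0.2492] [-0.264  -0.5221  0.0386]
scene swing (np.int32(71), (np.float64(295.53521126760563), np.float64(220.42253521126761)), array([ 0.5546, -0.0435,  0.17  ]))
scene handle 314 dir -113.80992148279108 from screw 65.19558140883294
top swing (np.int32(32), (np.float64(356.71875), np.float64(182.90625)), array([ 0.5607, -0.0444,  0.17  ]))
top handle 213 dir -112.48621193649525 from screw 69.8977189152282
```

View pics/end.png

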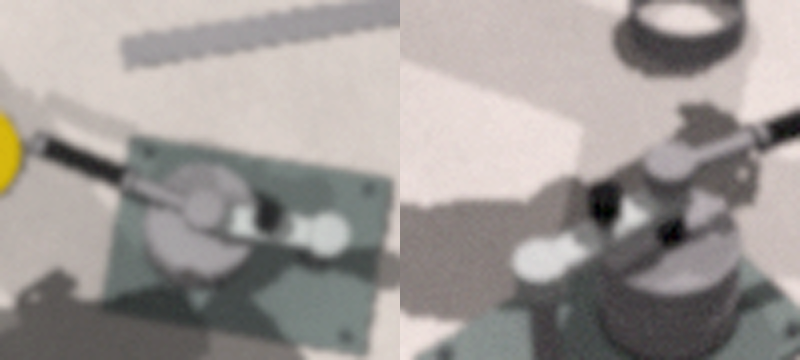

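The arm is home over the seated lid. The handle sprang back from 59° to about 67°, with its end at crop (40,143), and the robot is clear. I'll hand the job in.

```bash
python3 -c "
from bench import arm
print(arm.close_job())"
```

```text
the job is handed in; nothing more can be done
None
```

The job is handed in at about 19 s (72 s limit): the full-size lid is seated flat in the rim, the clamp arm is home against its stop, and the screw was turned until the wrench broke over, then released so it sprang back; I have no judging result.

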